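# Open the red sharps bin

### The arm

A 7-joint arm with a two-finger parallel gripper is mounted at the origin on the work surface. World frame = base frame: x ahead of the robot, y to its left, z up, the work surface at z = 0. Lengths are in m, angles in rad, forces in N, time in s.
With the tool pointing down it reaches from about 0.425 to 0.925 m from the base axis. Payload 6.8 kg.
Tool frame: the origin (TCP) lies at the very end of the fingers, on their centre line; the grasp point (between the pads) lies 19 mm behind it (bot.grasp_offset is the distance from the TCP to the grasp point, in m); z points along the fingers, y is the direction in which the jaws open and shut (so a half turn about z gives the same grasp; the last joint's range is limited). The gripper opens to 85 mm and grips with 20 to 120 N. Pads are 22 mm wide; open, the fingers measure 114 mm over their backs; the gripper's body (76 mm by 85 mm) begins 54 mm behind the grasp point. The pads swing forward as they close: fully open they stand 13 mm farther back than shut.
Start: joints at [1.049, 0.477, 0.022, 1.555, -0.011, 1.109, -0.083], TCP at [0.271, -0.618, 0.231] pointing down, gripper open.
Joint ranges: [-2.96, 2.96], [-0.34, 2.1], [-1.41, 1.46], [0.24, 2.44], [-1.37, 4.51], [0.17, 1.92], [-2.96, 2.96]. Speed limits (rad/s): [2.39, 2.39, 3.14, 3.14, 3.14, 3.14, 3.14].

### API

Orientations are given as a unit quaternion [w, x, y, z].
In Python, from station import monitor, cams, bot, finder gives the robot as it stands.
- The arm moves only by the tool jog_arm, never from a script. Its argument "plan" is a list of rows, each an object of numbers: "x", "y", "z": the shift along the tool's x, y, z as a fraction of full scale; "wx", "wy", "wz": the turn, a rotation vector about the tool's x, y, z as a fraction of full scale. A call has 1 to 12 rows; each row is the pose to reach, as a shift and turn from the pose measured when the call began, along the tool's axes at that moment, turning the shorter way round; what a row does not reach only later rows make up. Full scale, the value 1, is 20 cm for a shift and 180 degrees for a turn. A row lasts 1/12 s, in which the tool goes at most 41.7 mm and 7.16 degrees, less where a joint would pass 70% of its speed; a pose out of reach is approached as far as the arm can. A call with a number of a shift or a turn outside -1 to 1 is refused whole. A call with a gripper value outside its range is refused whole. "hand" is the opening, from -1 (shut) to 1 (fully open), set as the call begins (left out, the last holds). The fingers move at their own pace and stop on an object; "grip_force" is the grip in N (left out, the last holds). Time passes only in rows, so rows that repeat a pose let the fingers close. It gives the time, the measured TCP pose, the force and the opening at its end, in the units of the state.
- monitor.get_obs(): the state, without advancing time (a new reading comes with each control period).
- cams.read_camera(name): name is "side" or "top" or "wrist"; returns the picture (420x560x3 uint8, red, green, blue); there is no depth.
- cams.get_calibration(name): a dict with "fx", "fy", "cx", "cy" (pixels), "extrinsics" (4x4, takes a point from world to camera coordinates). Camera axes: x right, y down, z forward; pixel columns grow to the right and rows downward; lengths in m; the calibration is good to about 2 mm. A picture is of the moment at which its call begins: read the wrist's pose just before it. get_calibration takes no time and is no camera call; for the wrist camera it gives the pose at the moment of the call.
- bot.hand_in(): hands the job in, once; it reports no verdict.
Trained networks look in the newest picture that a camera, given by its name, has taken for a name from the list of things; names that differ only in an ending like _2 or _b are one class to them, and where a whole thing is asked for, a point or a joint stands for the part that bears it (a point fixed in the world has none). Each returns a list of dicts, best first, with "confidence" (0 to 1); they miss things now and then, are a little off and sometimes report something else, mostly with a low value. They report only what shows in the picture. A call takes as long as a camera call. They do not tell look-alikes from the thing itself.
- finder.find_in(camera, target): "bbox" ([left, top, width, height] in pixels, round what is visible of it).
- finder.place_of(camera, target): "location" ([column, row] in pixels: a listed point, or the origin of a listed thing).
The state is a dict: "t": time; "q": joint angles; "joint_vel": joint speeds; "joint_torque": joint torques, N m; "eef_pos": TCP position; "tool_rot": TCP orientation; "contact_force": force on the tool from outside, world axes, zero at the start; "torque": the same for the moment, N m; "gripper_width": opening from 0.0 (shut) to 1.0 (fully open).
Only numpy, scipy, OpenCV 4.12 (cv2) and the standard library are available. Lean on these libraries where they do the work, as an engineer would, in place of code of your own. Each camera call takes 0.05 s, during which the arm holds its last target. There are 200 camera calls.

### The job

Open the red sharps bin for the next vaccinations: lift its loose lid off and set it down, handle up, flat in the middle of the steel tray, without dropping it. Leave the red bin standing where it is, and leave the yellow bin closed.

Things in the scene. Friction and masses are not known exactly. Their poses are not given: they have to be found in the camera images.
- red_lid_grip (a point): Centre of the red lid's white handle bar: 80 mm long (its x), 18 wide (its y), 16 tall, on two end posts in the lid's middle. The point is 26 mm above the lid's top plate, 44 above its lower edge, 190 above the table at the start; z up. The lid, 126 mm square, 19 thick, about 110 g, sits unlatched on the red bin, a 15 mm skirt hanging loosely round the mouth. Starts left or right of the tray.
- red_bin: Square red plastic sharps bin, loose on the table, 0.4 kg: 104 mm square below, 114 mm square at its open mouth, 160 mm tall without the lid, blank white labels on two sides. Origin: centre of its underside; z up; its sides run along its x and y, and its lid's handle starts along its x.
- tray: Square shallow grey steel tray, fixed between the two bins: 226 mm square outside, 220 inside, rim 13 mm high, floor 3 mm thick. Origin: centre of its underside, on the table; z up; its sides run along its x and y. With the lid lying flat in it the handle bar's centre is 47 mm above the table.
- yellow_lid_grip (a point): Centre of the white handle bar of the yellow lid: same shape and size as the red one, but it closes a yellow bin on the other side of the tray. To be left alone.
Mind the look-alikes: they are no part of the job. What is shaped like the part that bears red_lid_grip but brown or pink is not meant.

How it is judged:
On the way, in this order (a step that is already met when the one before it is completed fails the run):
1. the red lid is lifted clear above the red bin (z of red_lid_grip in the frame of red_bin above 0.215 m and angle between red_bin's own z axis and vertical below 0.17 rad), for 0.1 s.
2. the red lid is down in the tray while still held (set down, not dropped) (horizontal distance between red_lid_grip and tray below 0.06 m and z of red_lid_grip in the frame of tray below 0.065 m and contact force between the fingers and red_lid above 0.5 N), for 0.05 s.
At the end, for the whole second after the job is handed in: The red lid lies flat and handle up (within 10 degrees) on the floor of the steel tray, not propped on its rim, its centre within 45 mm of the tray's centre, released and at rest; the red bin stands upright within 40 mm of where it was; the yellow lid is within 30 mm of where it was (horizontal distance between red_lid_grip and tray below 0.045 m and z of red_lid_grip in the frame of tray below 0.051 m and angle between red_lid_grip's own z axis and vertical below 0.17 rad and linear speed of red_lid below 0.02 m/s and angle between red_bin's own z axis and vertical below 0.1 rad and distance of red_bin from where it was at the start of the episode below 0.04 m and distance of yellow_lid_grip from where it was at the start of the episode below 0.03 m); the robot touches nothing.
It fails at once if the yellow lid is lifted or shoved more than 30 mm (distance of yellow_lid_grip from where it was at the start of the episode above 0.03 m).
It fails at once if the red bin is tipped over (angle between red_bin's own z axis and vertical above 0.5 rad).
It also fails if it takes over 45 s, if anything falls off the work surface, if the arm or the gripper's body presses on something with over 40 N, if the wrist force passes 120 N, or if a joint passes its speed limit or range.

## Working session

There is one attempt and no reset: what is moved stays moved. The work goes in short steps, Python scripts to look and compute and a tool call to move; the robot and the scene stay as the last step left them, time stands still between calls to the robot, and variables do not carry over. Pictures are saved under pics/ and viewed, about 8 in all and at most 12, crops included, and the job is handed in when it is done.

Besides the shell and the picture viewer there is one more tool, called as name(argument=value, ...), one argument or row to a line, values as JSON. jog_arm: Moves the arm, as the interface text tells. Shift numbers are shares of 20 cm and turn numbers shares of 180 degrees, none past 1 either way. Its arguments: {"type":"object","properties":{"plan":{"type":"array","items":{"type":"object","properties":{"x":{"type":"number","minimum":-1,"maximum":1},"y":{"type":"number","minimum":-1,"maximum":1},"z":{"type":"number","minimum":-1,"maximum":1},"wx":{"type":"number","minimum":-1,"maximum":1},"wy":{"type":"number","minimum":-1,"maximum":1},"wz":{"type":"number","minimum":-1,"maximum":1}}}},"hand":{"type":"number"},"grip_force":{"type":"number"}},"required":["plan"]}

```bash
mkdir -p pics
cat > h.py <<'E'
from station import monitor, cams, bot, finder
import numpy as np, cv2
def ray(name,uv):
    c=cams.get_calibration(name);E=np.array(c["extrinsics"]);R=E[:3,:3];o=-R.T@E[:3,3]
    return o,R.T@np.array([(uv[0]-c["cx"])/c["fx"],(uv[1]-c["cy"])/c["fy"],1])
def atz(name,uv,z):
    o,d=ray(name,uv);return o+d*(z-o[2])/d[2]
def proj(name,p):
    c=cams.get_calibration(name);E=np.array(c["extrinsics"]);q=E[:3,:3]@p+E[:3,3]
    return np.array([c["fx"]*q[0]/q[2]+c["cx"],c["fy"]*q[1]/q[2]+c["cy"]])
E
python3 - <<'E'
from h import *
np.set_printoptions(precision=3,suppress=True)
ims=[]
for n in("top","side"):
    im=cams.read_camera(n);ims.append(im)
    cv2.imwrite(f"pics/{n}0.png",im[:,:,::-1])
    for t,z in(("red_lid_grip",.19),("yellow_lid_grip",.19),("tray",0),("red_bin",0)):
        for r in finder.place_of(n,t)[:5]:print(n,t,r["confidence"],np.round(r["location"]),atz(n,r["location"],z))
o=monitor.get_obs();print(o["eef_pos"],o["tool_rot"],o["t"],o["gripper_width"])
E
```

```text
top red_lid_grip 0.86 [414. 157.] [ 0.658 -0.389  0.19 ]
top red_lid_grip 0.83 [382. 203.] [ 0.529 -0.302  0.19 ]
top red_lid_grip 0.79 [403. 274.] [ 0.347 -0.352  0.19 ]
top yellow_lid_grip 0.94 [142. 198.] [0.527 0.334 0.19 ]
top tray 0.81 [278. 213.] [ 0.527 -0.025  0.   ]
top red_bin 0.6 [368. 217.] [ 0.521 -0.303  0.   ]
side red_lid_grip 0.87 [390. 202.] [ 0.252 -0.208  0.19 ]
side red_lid_grip 0.81 [334. 146.] [ 0.525 -0.314  0.19 ]
side red_lid_grip 0.75 [312. 150.] [ 0.56  -0.251  0.19 ]
side yellow_lid_grip 0.85 [160. 254.] [0.529 0.327 0.19 ]
side red_bin 0.9 [322. 197.] [ 0.537 -0.29   0.   ]
[ 0.271 -0.618  0.231] [-0.     0.979  0.205 -0.   ] 0.5 0.9990631302520999
```

View pics/top0.png

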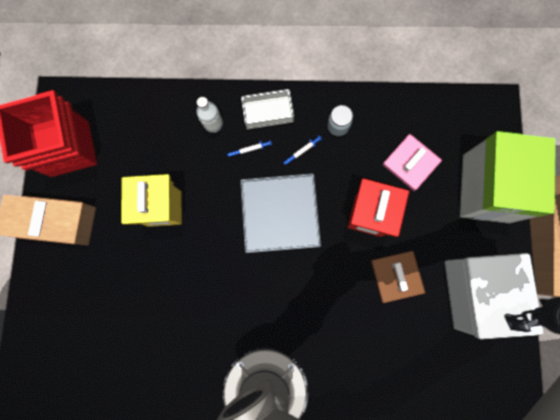

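View pics/side0.png

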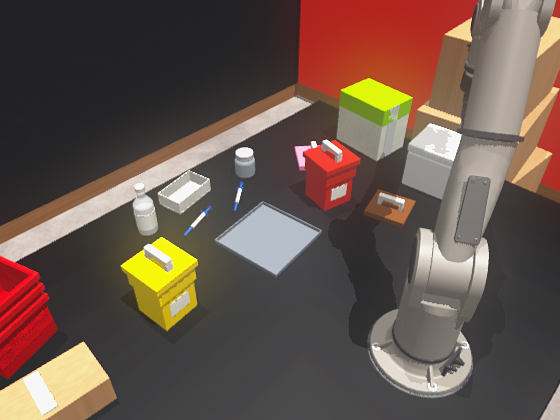

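Top view: red-class candidates are pink (414,157) and brown (403,274), both lids lying on the table, and red at (382,203) on the red bin. Red is the one meant (red lid on a bin right of the tray, and both views agree at z=0.19). Yellow is at (142,198) and the tray at (280,213). I'll measure the angles and confirm with a crop.

Run:
```python
from h import *
from scipy.spatial.transform import Rotation as Ro
np.set_printoptions(precision=4,suppress=True)
im=cv2.imread("pics/top0.png")
def tri(a,b):
    (o1,d1),(o2,d2)=ray("top",a),ray("side",b)
    s=np.linalg.lstsq(np.c_[d1,-d2],o2-o1,rcond=None)[0];p,q=o1+d1*s[0],o2+d2*s[1];return (p+q)/2,np.linalg.norm(p-q)
cams.read_camera("top");cams.read_camera("side")
T=finder.place_of("top","red_lid_grip");S=finder.place_of("side","red_lid_grip")
t=min(T,key=lambda r:np.hypot(*(np.array(r["location"])-[382,203])))["location"]
s=min(S,key=lambda r:np.hypot(*(np.array(r["location"])-[334,146])))["location"]
print("tri",tri(t,s))
def rect(mask,x0,y0,x1,y1):
    m=np.zeros_like(mask);m[y0:y1,x0:x1]=mask[y0:y1,x0:x1]
    c=max(cv2.findContours(m,0,1)[0],key=cv2.contourArea);return cv2.minAreaRect(c)
hi=(im.min(2)>120).astype(np.uint8)
def box(r,z):
    b=np.array([atz("top",p,z) for p in cv2.boxPoints(r)]);e=b[1]-b[0],b[2]-b[1]
    for v in e: print("  edge",np.linalg.norm(v),np.degrees(np.arctan2(v[1],v[0])))
    print("  centre",b.mean(0))
r=rect(hi,365,180,400,225);print("handle",r);box(r,.195)
g=(im.min(2)>95).astype(np.uint8);r=rect(g,232,165,330,260);print("tray",r);box(r,.01)
b,gg,rr=[im[:,:,i].astype(int) for i in range(3)]
red=((rr>200)&(gg<80)).astype(np.uint8);red|=hi;r=rect(red,340,172,420,242);print("lid",r);box(r,.165)
o=monitor.get_obs();print(Ro.from_quat(o["tool_rot"],scalar_first=True).as_matrix(),o["q"])
crop=cv2.resize(im[140:310,330:450],None,fx=3.5,fy=3.5,interpolation=cv2.INTER_CUBIC);cv2.imwrite("pics/crop.png",crop)
```

```text
tri (array([ 0.5263, -0.2976,  0.1952]), np.float64(0.00045855265682421983))
handle ((382.558837890625, 205.2647247314453), (8.973817825317383, 32.25723648071289), 14.03624439239502)
  edge 0.08623674051722215 -14.341613444873651
  edge 0.02327464765701829 -103.13769290641154
  centre [ 0.5238 -0.3024  0.195 ]
tray ((279.44140625, 212.7965545654297), (73.57829284667969, 75.15616607666016), 85.2363510131836)
  edge 0.23666177274985475 -83.73830867903821
  edge 0.23075492639797737 -174.52134763892658
  centre [ 0.5271 -0.0281  0.01  ]
lid ((379.848876953125, 207.08944702148438), (48.03579330444336, 46.64488983154297), 14.38139533996582)
  edge 0.12862993269232956 -14.186620782770623
  edge 0.12865456616658416 -103.54067728612809
  centre [ 0.5244 -0.3022  0.165 ]
[[ 0.9156  0.4021  0.    ]
 [ 0.4021 -0.9156 -0.    ]
 [ 0.      0.     -1.    ]] [ 1.0489  0.477   0.0224  1.5554 -0.0115  1.1093 -0.0831]
```

View pics/crop.png

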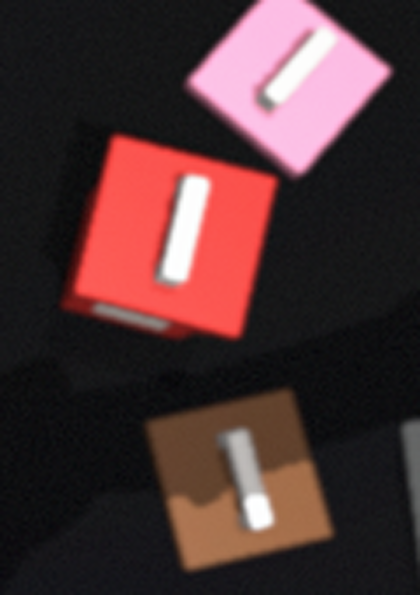

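The crop confirms it: the red lid on its bin has a bar at about (185,230) in the crop, pointing -14° from world x. The pink one (crop top right) and the brown one (bottom) are the look-alikes. I'll move up, turn and approach.

jog_arm(
  plan=[
    {"z":-0.15},
    {"z":-0.3,"wz":0.02},
    {"z":-0.45,"wz":0.05},
    {"x":0.1,"y":-0.05,"z":-0.55,"wz":0.085},
    {"x":0.25,"y":-0.13,"z":-0.55,"wz":0.12},
    {"x":0.4,"y":-0.21,"z":-0.55,"wz":0.155},
    {"x":0.55,"y":-0.29,"z":-0.55,"wz":0.185},
    {"x":0.7,"y":-0.36,"z":-0.55,"wz":0.209},
    {"x":0.85,"y":-0.44,"z":-0.55,"wz":0.209},
    {"x":0.9,"y":-0.47,"z":-0.55,"wz":0.209},
    {"x":0.9,"y":-0.47,"z":-0.55,"wz":0.209},
    {"x":0.9,"y":-0.47,"z":-0.55,"wz":0.209},
  ],
  hand=1,
  grip_force=40,
)

```text
invalid input at $.plan[0]: expected keys x, y, z, wx, wy, wz
```

```bash
cat > rel.py <<'E'
from h import *
import sys
from scipy.spatial.transform import Rotation as Ro
o=monitor.get_obs();R=Ro.from_quat(o["tool_rot"],scalar_first=True).as_matrix();t=np.array([float(v) for v in sys.argv[1:4]])
print("t",o["t"],"pos",np.round(o["eef_pos"],4),"xang",np.degrees(np.arctan2(R[1,0],R[0,0])),"rel",np.round(R.T@(t-o["eef_pos"])/.2,3),"F",np.round(o["contact_force"],2),"w",o["gripper_width"],"zax",np.round(R[:,2],3))
E
python3 rel.py .5245 -.302 .30
```

```text
t 0.7 pos [ 0.2715 -0.618   0.2313] xang 23.709683356043275 rel [ 1.794 -0.938 -0.343] F [-0.44 -0.09 -0.36] w 1.001381469283312 zax [ 0. -0. -1.]
```

jog_arm(
  plan=[
    {"x":0,"y":0,"z":-0.15,"wx":0,"wy":0,"wz":0},
    {"x":0,"y":0,"z":-0.3,"wx":0,"wy":0,"wz":0.02},
    {"x":0,"y":0,"z":-0.45,"wx":0,"wy":0,"wz":0.05},
    {"x":0.1,"y":-0.05,"z":-0.55,"wx":0,"wy":0,"wz":0.085},
    {"x":0.25,"y":-0.13,"z":-0.55,"wx":0,"wy":0,"wz":0.12},
    {"x":0.4,"y":-0.21,"z":-0.55,"wx":0,"wy":0,"wz":0.155},
    {"x":0.55,"y":-0.29,"z":-0.55,"wx":0,"wy":0,"wz":0.185},
    {"x":0.7,"y":-0.36,"z":-0.55,"wx":0,"wy":0,"wz":0.209},
    {"x":0.85,"y":-0.44,"z":-0.55,"wx":0,"wy":0,"wz":0.209},
    {"x":0.9,"y":-0.47,"z":-0.55,"wx":0,"wy":0,"wz":0.209},
    {"x":0.9,"y":-0.47,"z":-0.55,"wx":0,"wy":0,"wz":0.209},
    {"x":0.9,"y":-0.47,"z":-0.55,"wx":0,"wy":0,"wz":0.209},
  ],
  hand=1,
  grip_force=40,
)

```text
t: 1.7
eef_pos: [0.3987, -0.4594, 0.3415]
tool_rot: [0.0, 0.993, -0.12, 0.0]
contact_force: [-0.5, -0.2, 0.3]
gripper_width: 1.0
```

```bash
python3 rel.py .5245 -.302 .30
```

```text
t 1.7 pos [ 0.3987 -0.4594  0.3415] xang -13.815260182215242 rel [ 0.423 -0.914  0.207] F [-0.51 -0.18  0.27] w 1.000115784421979 zax [-0. -0. -1.]
```

jog_arm(
  plan=[
    {"x":0.05,"y":-0.12,"z":0,"wx":0,"wy":0,"wz":0},
    {"x":0.12,"y":-0.27,"z":0,"wx":0,"wy":0,"wz":0},
    {"x":0.2,"y":-0.43,"z":0,"wx":0,"wy":0,"wz":0},
    {"x":0.27,"y":-0.58,"z":0.04,"wx":0,"wy":0,"wz":0},
    {"x":0.34,"y":-0.73,"z":0.08,"wx":0,"wy":0,"wz":0},
    {"x":0.39,"y":-0.85,"z":0.13,"wx":0,"wy":0,"wz":0},
    {"x":0.423,"y":-0.914,"z":0.18,"wx":0,"wy":0,"wz":0},
    {"x":0.423,"y":-0.914,"z":0.207,"wx":0,"wy":0,"wz":0},
    {"x":0.423,"y":-0.914,"z":0.207,"wx":0,"wy":0,"wz":0},
    {"x":0.423,"y":-0.914,"z":0.207,"wx":0,"wy":0,"wz":0},
  ],
)

```text
t: 2.53
eef_pos: [0.5229, -0.3048, 0.2999]
tool_rot: [0.001, 0.993, -0.122, -0.0]
contact_force: [-0.1, -0.6, 0.2]
gripper_width: 0.999
```

```bash
python3 - <<'E'
from h import *
im=cams.read_camera("wrist")
for r in finder.place_of("wrist","red_lid_grip"):print(r,atz("wrist",r["location"],.19))
for z,f in((.198,(255,0,255)),):
  pass
b=np.ascontiguousarray(im[:,:,::-1]);cv2.imwrite("pics/w1.png",b)
hi=(b.min(2)>150).astype(np.uint8)
for c in cv2.findContours(hi,0,1)[0]:
    if cv2.contourArea(c)>300:
        r=cv2.minAreaRect(c);q=np.array([atz("wrist",p,.198) for p in cv2.boxPoints(r)]);e=[q[1]-q[0],q[2]-q[1]]
        print(np.round(r[0]),q.mean(0),[(np.linalg.norm(v),np.degrees(np.arctan2(v[1],v[0]))) for v in e])
E
python3 rel.py .5245 -.302 .172
```

```text
{'location': [351.7, 8.3], 'confidence': 0.87} [ 0.6579858  -0.39593812  0.19      ]
{'location': [269.7, 208.8], 'confidence': 0.8} [ 0.52506914 -0.30016956  0.19      ]
{'location': [358.9, 281.0], 'confidence': 0.75} [ 0.436266   -0.36412672  0.19      ]
[357. 286.] [ 0.43587804 -0.36059268  0.198     ] [(np.float64(0.01072770364049846), np.float64(-74.38896603475632)), (np.float64(0.04869913234366863), np.float64(-166.16055407883724))]
[536. 312.] [ 0.363279   -0.51901068  0.198     ] [(np.float64(0.041744521385598955), np.float64(-104.10946288301199)), (np.float64(0.135083517143653), np.float64(-179.02988691785635))]
[270. 209.] [ 0.52512098 -0.30099188  0.198     ] [(np.float64(0.01700976308280827), np.float64(-104.06933153370956)), (np.float64(0.08107634574788376), np.float64(166.29670480006615))]
[ 92. 209.] [ 0.55914072 -0.15317952  0.198     ] [(np.float64(0.12015893404050614), np.float64(-80.10449884007656)), (np.float64(0.11881904360577816), np.float64(-173.09883272607917))]
[80. 61.] [ 0.67103838 -0.1927512   0.198     ] [(np.float64(0.039636844190451645), np.float64(-51.83480157567583)), (np.float64(0.006830234263148189), np.float64(-131.36894668942557))]
[342.  20.] [ 0.64914251 -0.38526126  0.198     ] [(np.float64(0.06229722673247847), np.float64(-45.43103510813318)), (np.float64(0.06993709232895116), np.float64(-127.83901061358817))]
t 2.6333 pos [ 0.5233 -0.3047  0.3007] xang -14.032707002583454 rel [ 0.002 -0.015  0.644] F [-0.62 -0.04 -0.28] w 1.0016360742716133 zax [ 0.    -0.002 -1.   ]
```

View pics/w1.png

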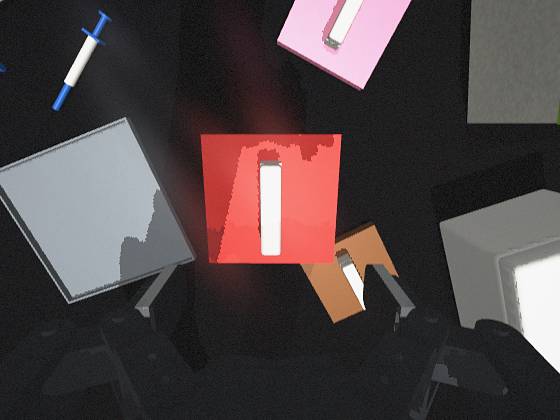

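The wrist view shows the red lid centred at (270,209). Its bar measures 81 x 17 mm at (0.525,-0.301), -14°, which agrees with the top view. I'll descend.

jog_arm(
  plan=[
    {"x":0.004,"y":-0.02,"z":0.08,"wx":0,"wy":0,"wz":0},
    {"x":0.004,"y":-0.02,"z":0.18,"wx":0,"wy":0,"wz":0},
    {"x":0.004,"y":-0.02,"z":0.28,"wx":0,"wy":0,"wz":0},
    {"x":0.004,"y":-0.02,"z":0.38,"wx":0,"wy":0,"wz":0},
    {"x":0.004,"y":-0.02,"z":0.46,"wx":0,"wy":0,"wz":0},
    {"x":0.004,"y":-0.02,"z":0.53,"wx":0,"wy":0,"wz":0},
    {"x":0.004,"y":-0.02,"z":0.58,"wx":0,"wy":0,"wz":0},
    {"x":0.004,"y":-0.02,"z":0.62,"wx":0,"wy":0,"wz":0},
    {"x":0.004,"y":-0.02,"z":0.64,"wx":0,"wy":0,"wz":0},
    {"x":0.004,"y":-0.02,"z":0.64,"wx":0,"wy":0,"wz":0},
    {"x":0.004,"y":-0.02,"z":0.64,"wx":0,"wy":0,"wz":0},
  ],
)

```text
t: 3.55
eef_pos: [0.5254, -0.3016, 0.1733]
tool_rot: [0.001, 0.992, -0.122, 0.001]
contact_force: [0.0, 0.0, -0.3]
gripper_width: 0.998
```

jog_arm(
  plan=[
    {"x":0,"y":0,"z":0,"wx":0,"wy":0,"wz":0},
    {"x":0,"y":0,"z":0,"wx":0,"wy":0,"wz":0},
    {"x":0,"y":0,"z":0,"wx":0,"wy":0,"wz":0},
    {"x":0,"y":0,"z":0,"wx":0,"wy":0,"wz":0},
    {"x":0,"y":0,"z":0,"wx":0,"wy":0,"wz":0},
    {"x":0,"y":0,"z":0,"wx":0,"wy":0,"wz":0},
    {"x":0,"y":0,"z":0,"wx":0,"wy":0,"wz":0},
    {"x":0,"y":0,"z":0,"wx":0,"wy":0,"wz":0},
    {"x":0,"y":0,"z":0,"wx":0,"wy":0,"wz":0},
    {"x":0,"y":0,"z":0,"wx":0,"wy":0,"wz":0},
  ],
  hand=-1,
  grip_force=40,
)

```text
t: 4.38
eef_pos: [0.5255, -0.3019, 0.1736]
tool_rot: [0.001, 0.992, -0.122, 0.001]
contact_force: [-0.7, -0.6, 2.1]
gripper_width: 0.199
```

```bash
python3 rel.py .525 -.301 .172
```

```text
t 4.3833 pos [ 0.5255 -0.3019  0.1736] xang -14.060787582494477 rel [-0.004 -0.004  0.008] F [-0.75 -0.57  2.14] w 0.19918563294714853 zax [ 0.002 -0.003 -1.   ]
```

Opening 17 mm, so the bar is held. Lift straight up.

jog_arm(
  plan=[
    {"x":0,"y":0,"z":-0.03,"wx":0,"wy":0,"wz":0},
    {"x":0,"y":0,"z":-0.06,"wx":0,"wy":0,"wz":0},
    {"x":0,"y":0,"z":-0.1,"wx":0,"wy":0,"wz":0},
    {"x":0,"y":0,"z":-0.15,"wx":0,"wy":0,"wz":0},
    {"x":0,"y":0,"z":-0.2,"wx":0,"wy":0,"wz":0},
    {"x":0,"y":0,"z":-0.25,"wx":0,"wy":0,"wz":0},
    {"x":0,"y":0,"z":-0.3,"wx":0,"wy":0,"wz":0},
    {"x":0,"y":0,"z":-0.35,"wx":0,"wy":0,"wz":0},
    {"x":0,"y":0,"z":-0.4,"wx":0,"wy":0,"wz":0},
    {"x":0,"y":0,"z":-0.4,"wx":0,"wy":0,"wz":0},
    {"x":0,"y":0,"z":-0.4,"wx":0,"wy":0,"wz":0},
  ],
)

```text
t: 5.3
eef_pos: [0.5257, -0.3018, 0.2543]
tool_rot: [0.001, 0.992, -0.122, 0.002]
contact_force: [-0.2, 0.8, -2.2]
gripper_width: 0.2
```

```bash
python3 - <<'E'
from h import *
im=cams.read_camera("side");cv2.imwrite("pics/s1.png",im[:,:,::-1])
cams.read_camera("top")
for r in finder.place_of("top","tray"):print(r,atz("top",r["location"],0))
for r in finder.place_of("side","tray"):print(r,atz("side",r["location"],0))
for r in finder.find_in("side","tray"):print(r)
E
python3 rel.py .5265 -.0265 .2535
```

```text
{'location': [281.2, 213.2], 'confidence': 0.63} [ 0.52563273 -0.03357373  0.        ]
{'location': [265.9, 235.8], 'confidence': 0.95} [ 0.53831761 -0.03088971  0.        ]
{'bbox': [217.2, 202.8, 104.2, 75.3], 'confidence': 0.96}
t 5.55 pos [ 0.5251 -0.3015  0.2528] xang -14.057502148553526 rel [-0.327 -1.335 -0.006] F [ 1.19  0.23 -1.28] w 0.20001037539009922 zax [ 0.    -0.002 -1.   ]
```

View pics/s1.png

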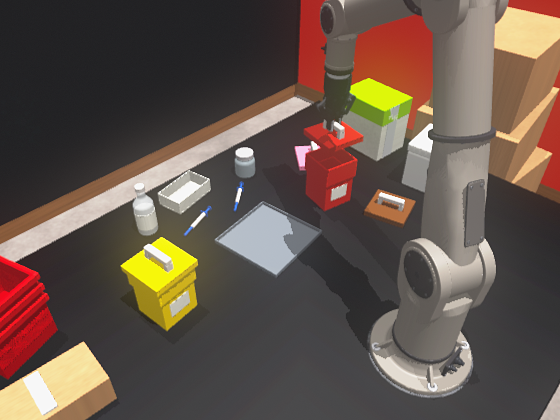

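The side view shows the red lid held level at (333,134) above the upright open bin at (332,178). The tray centre is about (0.528,-0.029). Carry it over.

jog_arm(
  plan=[
    {"x":-0.01,"y":-0.05,"z":-0.02,"wx":0,"wy":0,"wz":0},
    {"x":-0.03,"y":-0.12,"z":-0.04,"wx":0,"wy":0,"wz":0},
    {"x":-0.05,"y":-0.21,"z":-0.05,"wx":0,"wy":0,"wz":0},
    {"x":-0.075,"y":-0.31,"z":-0.05,"wx":0,"wy":0,"wz":0},
    {"x":-0.1,"y":-0.42,"z":-0.05,"wx":0,"wy":0,"wz":0},
    {"x":-0.127,"y":-0.53,"z":-0.05,"wx":0,"wy":0,"wz":0},
    {"x":-0.153,"y":-0.64,"z":-0.05,"wx":0,"wy":0,"wz":0},
    {"x":-0.18,"y":-0.75,"z":-0.05,"wx":0,"wy":0,"wz":0},
    {"x":-0.2,"y":-0.84,"z":-0.05,"wx":0,"wy":0,"wz":0},
    {"x":-0.215,"y":-0.9,"z":-0.05,"wx":0,"wy":0,"wz":0},
    {"x":-0.22,"y":-0.92,"z":-0.05,"wx":0,"wy":0,"wz":0},
    {"x":-0.22,"y":-0.92,"z":-0.05,"wx":0,"wy":0,"wz":0},
  ],
)

```text
t: 6.55
eef_pos: [0.5271, -0.1107, 0.2627]
tool_rot: [0.001, 0.993, -0.121, 0.0]
contact_force: [-0.1, -0.9, -1.5]
gripper_width: 0.2
```

```bash
python3 rel.py .528 -.029 .08
```

```text
t 6.55 pos [ 0.5271 -0.1107  0.2627] xang -13.91281694191895 rel [-0.095 -0.399  0.913] F [-0.07 -0.93 -1.46] w 0.2000629968922777 zax [ 0.001 -0.002 -1.   ]
```

jog_arm(
  plan=[
    {"x":-0.02,"y":-0.07,"z":0,"wx":0,"wy":0,"wz":0},
    {"x":-0.04,"y":-0.17,"z":0.03,"wx":0,"wy":0,"wz":0},
    {"x":-0.065,"y":-0.27,"z":0.1,"wx":0,"wy":0,"wz":0},
    {"x":-0.085,"y":-0.36,"z":0.2,"wx":0,"wy":0,"wz":0},
    {"x":-0.095,"y":-0.4,"z":0.32,"wx":0,"wy":0,"wz":0},
    {"x":-0.095,"y":-0.4,"z":0.45,"wx":0,"wy":0,"wz":0},
    {"x":-0.095,"y":-0.4,"z":0.58,"wx":0,"wy":0,"wz":0},
    {"x":-0.095,"y":-0.4,"z":0.71,"wx":0,"wy":0,"wz":0},
    {"x":-0.095,"y":-0.4,"z":0.82,"wx":0,"wy":0,"wz":0},
    {"x":-0.095,"y":-0.4,"z":0.89,"wx":0,"wy":0,"wz":0},
    {"x":-0.095,"y":-0.4,"z":0.915,"wx":0,"wy":0,"wz":0},
    {"x":-0.095,"y":-0.4,"z":0.915,"wx":0,"wy":0,"wz":0},
  ],
)

```text
t: 7.55
eef_pos: [0.5273, -0.0301, 0.0784]
tool_rot: [0.001, 0.993, -0.122, -0.001]
contact_force: [-1.0, 0.4, -0.9]
gripper_width: 0.198
```

```bash
python3 rel.py .528 -.029 .0305
python3 - <<'E'
from h import *
im=cams.read_camera("wrist");cv2.imwrite("pics/w2.png",im[:,:,::-1])
E
```

```text
t 7.55 pos [ 0.5273 -0.0301  0.0784] xang -14.004763312449699 rel [ 0.002 -0.007  0.24 ] F [-1.01  0.42 -0.9 ] w 0.19793482669211068 zax [-0.002 -0.003 -1.   ]
```

View pics/w2.png

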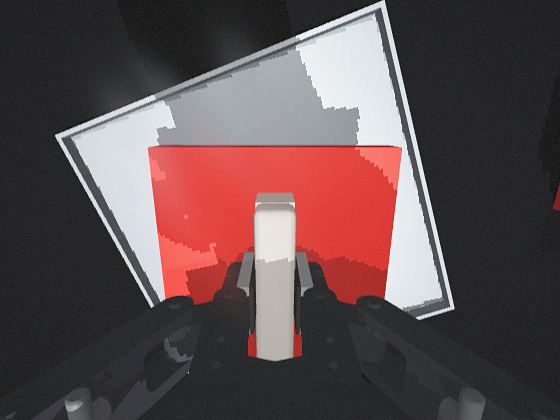

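The wrist view shows the lid (150–400, 146–300) inside the tray outline, held level. Lower it gently to contact.

jog_arm(
  plan=[
    {"x":0.002,"y":-0.005,"z":0.05,"wx":0,"wy":0,"wz":0},
    {"x":0.002,"y":-0.005,"z":0.1,"wx":0,"wy":0,"wz":0},
    {"x":0.002,"y":-0.005,"z":0.14,"wx":0,"wy":0,"wz":0},
    {"x":0.002,"y":-0.005,"z":0.175,"wx":0,"wy":0,"wz":0},
    {"x":0.002,"y":-0.005,"z":0.2,"wx":0,"wy":0,"wz":0},
    {"x":0.002,"y":-0.005,"z":0.215,"wx":0,"wy":0,"wz":0},
    {"x":0.002,"y":-0.005,"z":0.225,"wx":0,"wy":0,"wz":0},
    {"x":0.002,"y":-0.005,"z":0.232,"wx":0,"wy":0,"wz":0},
    {"x":0.002,"y":-0.005,"z":0.237,"wx":0,"wy":0,"wz":0},
    {"x":0.002,"y":-0.005,"z":0.24,"wx":0,"wy":0,"wz":0},
    {"x":0.002,"y":-0.005,"z":0.24,"wx":0,"wy":0,"wz":0},
    {"x":0.002,"y":-0.005,"z":0.24,"wx":0,"wy":0,"wz":0},
  ],
)

```text
t: 8.6
eef_pos: [0.529, -0.0291, 0.0317]
tool_rot: [0.001, 0.993, -0.122, 0.0]
contact_force: [0.7, -0.2, -1.3]
gripper_width: 0.201
```

```bash
python3 rel.py .528 -.029 .0305
```

```text
t 8.6 pos [ 0.529  -0.0291  0.0317] xang -13.989702812100932 rel [-0.005  0.001  0.006] F [ 0.75 -0.2  -1.32] w 0.2010143433969331 zax [ 0.001 -0.002 -1.   ]
```

Not yet in contact (force still shows the lid's weight, about -1.3 N). I'll creep down a little more.

jog_arm(
  plan=[
    {"x":0,"y":0,"z":0.003,"wx":0,"wy":0,"wz":0},
    {"x":0,"y":0,"z":0.006,"wx":0,"wy":0,"wz":0},
    {"x":0,"y":0,"z":0.009,"wx":0,"wy":0,"wz":0},
    {"x":0,"y":0,"z":0.012,"wx":0,"wy":0,"wz":0},
    {"x":0,"y":0,"z":0.012,"wx":0,"wy":0,"wz":0},
  ],
)

```text
t: 9.02
eef_pos: [0.5291, -0.0291, 0.0305]
tool_rot: [0.001, 0.993, -0.122, 0.001]
contact_force: [-5.0, 0.5, 11.8]
gripper_width: 0.204
```

Contact, 12 N. Release, then retreat straight up.

jog_arm(
  plan=[
    {"x":0,"y":0,"z":0,"wx":0,"wy":0,"wz":0},
    {"x":0,"y":0,"z":0,"wx":0,"wy":0,"wz":0},
    {"x":0,"y":0,"z":0,"wx":0,"wy":0,"wz":0},
    {"x":0,"y":0,"z":0,"wx":0,"wy":0,"wz":0},
    {"x":0,"y":0,"z":0,"wx":0,"wy":0,"wz":0},
    {"x":0,"y":0,"z":0,"wx":0,"wy":0,"wz":0},
    {"x":0,"y":0,"z":0,"wx":0,"wy":0,"wz":0},
    {"x":0,"y":0,"z":0,"wx":0,"wy":0,"wz":0},
  ],
  hand=1,
)

```text
t: 9.68
eef_pos: [0.529, -0.0291, 0.0304]
tool_rot: [0.001, 0.993, -0.122, 0.001]
contact_force: [0.3, 0.7, 0.1]
gripper_width: 1.0
```

jog_arm(
  plan=[
    {"x":0,"y":0,"z":-0.05,"wx":0,"wy":0,"wz":0},
    {"x":0,"y":0,"z":-0.12,"wx":0,"wy":0,"wz":0},
    {"x":0,"y":0,"z":-0.22,"wx":0,"wy":0,"wz":0},
    {"x":0,"y":0,"z":-0.34,"wx":0,"wy":0,"wz":0},
    {"x":0,"y":0,"z":-0.46,"wx":0,"wy":0,"wz":0},
    {"x":0,"y":0,"z":-0.58,"wx":0,"wy":0,"wz":0},
    {"x":0,"y":0,"z":-0.7,"wx":0,"wy":0,"wz":0},
    {"x":0,"y":0,"z":-0.8,"wx":0,"wy":0,"wz":0},
    {"x":0,"y":0,"z":-0.85,"wx":0,"wy":0,"wz":0},
    {"x":0,"y":0,"z":-0.85,"wx":0,"wy":0,"wz":0},
    {"x":0,"y":0,"z":-0.85,"wx":0,"wy":0,"wz":0},
  ],
)

```text
t: 10.6
eef_pos: [0.5288, -0.0287, 0.2004]
tool_rot: [0.001, 0.993, -0.122, 0.001]
contact_force: [-0.4, -0.2, -0.7]
gripper_width: 0.996
```

```bash
python3 rel.py .528 -.029 .2
python3 - <<'E'
from h import *
im=cams.read_camera("side")
for t,z in(("red_lid_grip",.047),("yellow_lid_grip",.19),("red_bin",0),("tray",0)):
    for r in finder.place_of("side",t):print(t,r,atz("side",r["location"],z))
cv2.imwrite("pics/s2.png",im[:,:,::-1])
cams.read_camera("wrist")
for t,z in(("red_lid_grip",.047),("tray",0)):
    for r in finder.place_of("wrist",t):print("wrist",t,r,atz("wrist",r["location"],z))
E
```

```text
t 10.6 pos [ 0.5288 -0.0287  0.2004] xang -13.998733934502253 rel [-0.004  0.003  0.002] F [-0.44 -0.24 -0.66] w 0.9964073764031639 zax [ 0.001 -0.003 -1.   ]
red_lid_grip {'location': [315.8, 151.6], 'confidence': 0.85} [ 0.67987992 -0.42697138  0.047     ]
red_lid_grip {'location': [388.6, 201.4], 'confidence': 0.73} [ 0.33825413 -0.36967109  0.047     ]
red_lid_grip {'location': [272.4, 225.8], 'confidence': 0.68} [ 0.51904829 -0.03877682  0.047     ]
yellow_lid_grip {'location': [157.9, 251.3], 'confidence': 0.67} [0.54014451 0.326828   0.19      ]
red_bin {'location': [325.1, 198.0], 'confidence': 0.56} [ 0.52536198 -0.2941674   0.        ]
tray {'location': [269.0, 238.8], 'confidence': 0.63} [ 0.52258059 -0.02797489  0.        ]
wrist red_lid_grip {'location': [277.0, 197.1], 'confidence': 0.56} [ 0.52882026 -0.03093146  0.047     ]
```

View pics/s2.png

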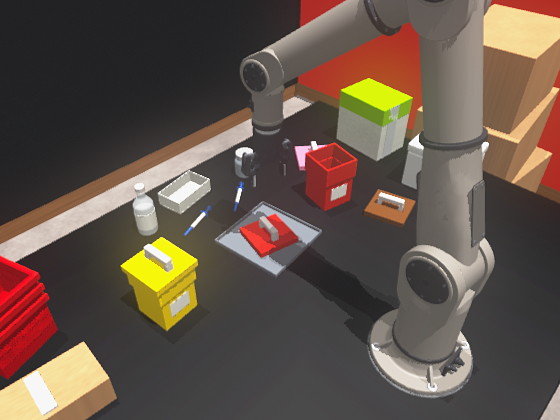

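The side view shows the lid flat and handle up in the middle of the tray (268,232), the open red bin upright at (330,178), and the yellow bin closed. The gripper is clear, so I'm handing in.

```bash
python3 -c "
from station import bot;print(bot.hand_in())"
```

```text
the job is handed in; nothing more can be done
None
```

I lifted the red lid straight off its bin, carried it level to the tray and lowered it until it touched at about 12 N. I then released it, moved the arm clear and handed in at about 11 s.

**Lid:** in the last side picture it lies flat and handle up in the middle of the tray. The wrist camera puts its handle at (0.529, -0.031), about 2 mm from the measured tray centre of (0.528, -0.029). The side camera, less precisely, puts it about 13 mm away. Both are within the 45 mm limit.

**Bins:** the open red bin stands upright, and its detected position moved about 12 mm between side pictures. The yellow bin is still closed; its handle's detected position changed by about 11 mm. Nothing touched either bin after the lift, so I take these shifts as detector scatter.

**Checks that disagreed:** in the last side picture the detector ranked the pink and brown look-alike lids above the red one, and I ignored those. The final wrist picture gave no tray detection. Handing in reports no verdict.

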